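Deburr the caddy lid and offer it up to the neck

TASK

Take the burr off the copper caddy lid's open rim: pick the lid up by its wooden bar, set its rim flat on the near end of the abrasive pad, press so that the foam gives about 5 mm, and rub it along to the far end and back to the near end in one stroke without letting off. Then carry it clear over the things on the bench and offer it up to the caddy: finish while still holding it level about 8 mm above the caddy's neck, centred, with its two pins over the two slots and touching nothing, so that I can sight the gap before it is pushed home. Leave the other things on the bench and the caddy where they stand.

Things in the scene. Friction and masses are not known exactly. Their poses are not given: they have to be found in the camera images.
- lid: the caddy's lid, copper, lying open side down on the bench. Round, 73 mm diameter, 22 mm high skirt with a 2 mm wall; on its flat top stands a pale wooden bar handle, 50 mm long (along the lid's x axis), 12 mm thick (y), 26 mm high, so its top is 48 mm above the rim. Two brass pins through the skirt lie on the lid's x axis, under the ends of the bar's line (either way round is the same). Origin: centre of the open rim, z up. About 0.14 kg
- caddy: open copper caddy that the lid belongs to, loose, upright on the bench: body 74 mm diameter and 46 mm high, above it a narrower neck of 66 mm outer diameter whose rim is 60 mm above the bench. The neck has two opposite slots, 8 mm wide, on the caddy's x axis, each with a brass plate riveted to the body below it. Origin: centre of the underside, z up. About 0.28 kg; it changes places with a plain beaker and a plain cup, neither of which has a neck or plates
- caddy_neck (a point): centre of the rim of the caddy's neck, 60 mm above its underside, axes as the caddy's; the place above which the lid's rim hovers
- pad_board: wooden board, 250 x 112 x 10 mm, fixed to the bench, with the abrasive pad on it: dark foam with a brown abrasive sheet, 220 mm long (along the board's x axis) and 100 mm wide (y), centred on the board, its top 30 mm above the bench when free. Origin: centre of the board's underside; x points along the board away from the robot, so the near end of the pad is at x = -110 mm and the far end at x = +110 mm
- pad (a joint): how far the foam is pressed down, m: 0 when free, up to 0.014; it gives evenly over its whole area and pushes back about 1.5 N per mm
- saucepan: copper saucepan, bowl 134 x 116 mm and 60 mm high (on the +y side of its origin), its brass handle (towards -y) rising to 82 mm, 245 mm long over all, loose; stands between the lid and the caddy. Origin: under the middle of its length, not of its bowl
- bottle: brown bottle with black cap, 47 mm diameter, 135 mm high, loose; stands near the saucepan in the row between lid and caddy. Origin: centre of the underside
- beaker: plain tapered dark copper beaker, 61 mm diameter, 78 mm high, loose, near the caddy. Origin: centre of the underside
- cup: plain tapered copper cup, 63 mm diameter, 48 mm high, loose, near the caddy. Origin: centre of the underside
- tin: flat round blue tin, 66 mm diameter, 26 mm high, loose, behind the lid. Origin: centre of the underside
There are look-alikes about, which are no part of the job. Leave any blue or green look-alike of the lid alone.

How it is judged:
By the outcome, as a careful person would: the job done as asked, in the order asked, and still so for the second after the job is handed in, while the arm keeps its last pose, push and grip.
It also fails if it takes over 64 s, if anything falls off the work surface, if the arm or the gripper's body presses on something with over 40 N, if the wrist force passes 120 N, or if a joint passes its speed limit or range.

ROBOT

A 6-joint arm with a two-finger parallel gripper is mounted at the origin on a cart in front of the work surface, level with it; the furniture and walls round the work are solid. World frame = base frame: x ahead of the robot, y to its left, z up, the work surface at z = 0. Lengths are in mm, angles in rad, forces in N, time in s.
With the tool pointing down it reaches from about 350 to 850 mm from the base axis. Payload 8.1 kg.
Tool frame: the origin (TCP) lies midway between the tips of the shut fingers; the grasp point (between the pads) lies manip.grip_depth behind it (manip.grip_depth is the distance from the TCP to the grasp point, in mm); z points along the fingers, y is the line along which they close (so a half turn about z gives the same grasp; the last joint's range is limited). The gripper opens to 85 mm and grips with 20 to 120 N. Pads are 22 mm wide; open, the fingers measure 114 mm over their backs; the gripper's body (76 mm by 85 mm) begins 54 mm behind the grasp point. The pads swing forward as they close: fully open they stand 13 mm farther back than shut.
Start: joints at [-1.415, 0.13, 1.488, -0, 1.523, -0.085], TCP at [143.108, -582.688, 231.292] pointing down, gripper open.
Joint ranges: [-2.96, 2.96], [-0.89, 2.26], [0.02, 2.5], [-1.34, 4.48], [0, 2.73], [-2.66, 2.66]. Speed limits (rad/s): [2.39, 2.39, 2.79, 3.14, 3.14, 3.14].

INTERFACE

Orientations are given as [roll, pitch, yaw] about the fixed x, y, z axes, in that order (R = Rz(yaw) Ry(pitch) Rx(roll)).
In Python, from cell import manip gives the robot as it stands.
- The arm moves only by the shell command python3 -m crank 'ROWS' [FORCE]. ROWS is a JSON object of lists of equal length, an entry for each row: "hand": the finger opening in cm, from 0 to 8.54; "xyz": the shift along the world's x, y, z in cm, a list of three; "spin": the turn about the world's z in rad. In form: {"hand": [hand, ...], "xyz": [[x, y, z], ...], "spin": [spin, ...]}. A call has 1 to 20 rows; each row is the pose to reach, as a shift and turn from the pose commanded when the call began; what a row does not reach only later rows make up. A row lasts 1/10 s, in which the tool goes at most 50 mm and 8.59 degrees, less where a joint would pass 70% of its speed; a pose out of reach is approached as far as the arm can. A call with a gripper value outside its range is refused whole. The fingers move at their own pace and stop on an object; FORCE is the grip in N (left out, the last holds). Time passes only in rows, so rows that repeat a pose let the fingers close. It gives the time, the measured TCP pose, the force, the opening and the grip force at its end, in the units of the state.
- manip.read_state(): the state, without advancing time (a new reading comes with each control period).
- manip.read_camera(name): name is "scene" or "top"; returns a dict with "image" (384x512x3 uint8, blue, green, red), "range_z" (384x512 float32, mm along the optical axis (not along the pixel's ray), 0 where there is no reading), "K" (3x3 intrinsics, pixels), "distortion" ([k1, k2, p1, p2, k3] as OpenCV has them; the pictures are not rectified), "extrinsics" (4x4, takes a point from camera to world coordinates). Camera axes: x right, y up, looking along -z (the intrinsics and any distortion apply to the point x, -y, -z); pixel columns grow to the right and rows downward; lengths in mm; the calibration is good to about 2 mm. A picture is of the moment at which its call begins.
- manip.sign_off(): hands the job in; it is judged then, once.
The state is a dict: "clock": time; "q": joint angles; "qd": joint speeds; "joint_torque": joint torques, N m; "tool_pos": TCP position; "tool_rot": TCP orientation; "contact_force": force on the tool from outside, world axes, zero at the start; "torque": the same for the moment, N m; "width": opening from 0.0 (shut) to 1.0 (fully open); "gripper_force": force on a finger pad.
Only numpy, scipy, OpenCV 4.12 (cv2) and the standard library are available. Lean on these libraries where they do the work, as an engineer would, in place of code of your own. Each camera call takes 0.05 s, during which the arm holds its last target. There are 200 camera calls.

## Working session

There is one attempt and no reset: what is moved stays moved. The work goes in short steps, Python scripts to look and compute and a shell command to move; the robot and the scene stay as the last step left them, time stands still between calls to the robot, and variables do not carry over. Pictures are saved under pics/ and viewed, at most 10 in all, crops included, and the job is handed in when it is done.

```bash
mkdir -p pics; cat > h.py <<'E'
import numpy as np, cv2
from cell import manip
def shot(name):
    c=manip.read_camera(name); 
    return c
def world(c):
    h,w=c["range_z"].shape
    u,v=np.meshgrid(np.arange(w),np.arange(h))
    p=cv2.undistortPoints(np.stack([u,v],-1).reshape(-1,1,2).astype(np.float64),np.array(c["K"]),np.array(c["distortion"])).reshape(h,w,2)
    z=c["range_z"].astype(float)
    P=np.stack([p[...,0]*z,-p[...,1]*z,-z,np.ones_like(z)],-1)@np.array(c["extrinsics"]).T
    P=P[...,:3]; P[z==0]=np.nan
    return P
E
python3 - <<'E'
from h import *
print(manip.grip_depth, {k:np.round(v,3) for k,v in manip.read_state().items()})
for n in("scene","top"):
    c=shot(n); cv2.imwrite(f"pics/{n}0.png",cv2.resize(c["image"],(768,576))); np.savez(f"{n}0.npz",**{k:np.array(v) for k,v in c.items()})
    print(n,np.round(c["extrinsics"],2).tolist())
E
```

```text
18.700000000000003 {'clock': np.float64(0.0), 'q': array([-1.415,  0.131,  1.489,  0.   ,  1.523, -0.085]), 'qd': array([ 0.   ,  0.002,  0.001,  0.   , -0.   ,  0.   ]), 'joint_torque': array([-1.0000e-03, -5.6939e+01, -5.0056e+01, -0.0000e+00,  1.5000e-02,
       -0.0000e+00]), 'tool_pos': array([ 143.013, -582.137,  230.233]), 'tool_rot': array([-3.14 , -0.   ,  0.241]), 'contact_force': array([-0.511, -0.779,  0.262]), 'torque': array([-0.083,  0.015, -0.035]), 'gripper_force': np.float64(0.0), 'width': np.float64(1.003)}
scene [[-0.73, 0.39, -0.56, -50.01], [-0.69, -0.43, 0.59, 764.97], [-0.01, 0.81, 0.58, 726.04], [0.0, 0.0, 0.0, 1.0]]
top [[-0.03, 0.99, -0.1, 410.33], [-1.0, -0.03, -0.0, 98.94], [-0.0, 0.1, 0.99, 1243.23], [0.0, 0.0, 0.0, 1.0]]
```

View pics/top0.png

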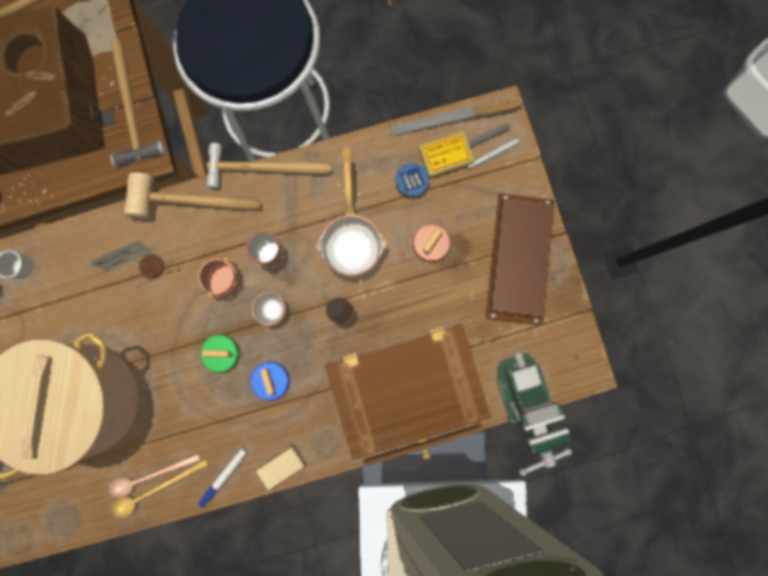

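View pics/scene0.png

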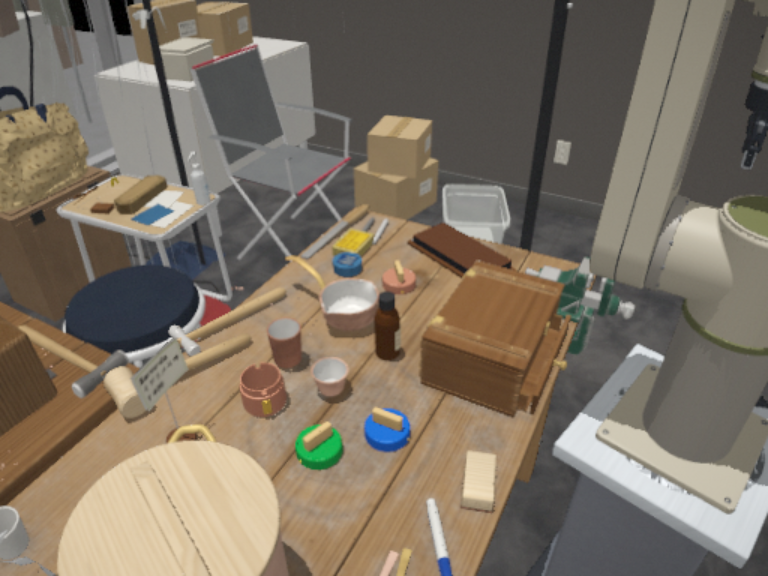

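Top view (768x576): lid (432,243), pad (520,258), caddy (219,278), saucepan (352,247), bottle (340,312), beaker (266,250), cup (270,310), tin (412,181); a chest stands near the robot at (410,390). The scene view shows one brass plate of the caddy at (267,408).

```bash
cat > m.py <<'E'
from h import *
def load(n): 
    d=np.load(n); return {k:d[k] for k in d}
c=load("top0.npz"); P=world(c); X,Y,Z=P[...,0],P[...,1],P[...,2]
u,v=np.meshgrid(np.arange(512),np.arange(384))
def near(px,py,r): return np.hypot(u-px/1.5,v-py/1.5)<r
def circ(m,n):
    q=P[m][:,:2].astype(np.float32); (a,b),r=cv2.minEnclosingCircle(q); print(n,len(q),"enc",round(a),round(b),"r",round(r),"mean",q.mean(0).round(1),"z",np.nanpercentile(Z[m],[5,50,95]).round(1))
def rect(m,n):
    q=P[m][:,:2].astype(np.float32); (a,b),s,t=cv2.minAreaRect(q); 
    L=cv2.boxPoints(((a,b),s,t)); e=[L[1]-L[0],L[2]-L[1]]; e=max(e,key=lambda x:np.hypot(*x))
    print(n,"c",round(a,1),round(b,1),"s",np.round(s,1),"yaw",round(float(np.arctan2(e[1],e[0])),3),"z",np.nanmedian(Z[m]).round(1)); 
E
python3 - <<'E'
from m import *
l=near(432,243,20)
circ(l&(Z>14)&(Z<32),"lid disc"); rect(l&(Z>38),"bar")
rect(near(520,258,60)&(Z>22)&(Z<40)&(X>0)&near(520,258,48),"pad")
circ(near(219,278,20)&(Z>53)&(Z<66),"caddy rim"); circ(near(219,278,20)&(Z>38)&(Z<52),"caddy shoulder")
circ(near(266,250,16)&(Z>60),"beaker");circ(near(270,310,16)&(Z>38),"cup");circ(near(340,312,16)&(Z>120),"bottle")
m=near(352,247,32)&(Z>40);circ(m,"pan bowl"); circ(near(350,180,25)&(Z>30),"handle")
circ(near(412,181,16)&(Z>18),"tin")
m=(Z>60)&(u>215)&(u<330)&(v>212)&(v<310); print("chest",X[m].min(),X[m].max(),Y[m].min(),Y[m].max(),Z[m].max())
s=load("scene0.npz")
a=cv2.resize(c["image"][165:205,125:170],(540,480),interpolation=3); b=cv2.resize(s["image"][235:285,150:200],(480,480),interpolation=3)[:, :]
a=cv2.resize(a,(400,356)); b=cv2.resize(b,(400,356)); 
d=cv2.resize(c["image"][125:220,280:375],(356,356),interpolation=3)
cv2.imwrite("pics/crop1.png",cv2.resize(np.hstack([a,b]),(800,356)))
E
```

```text
lid disc 404 enc 612 5 r 36 mean [610.4   5.1] z [18.1 22.5 26.3]
bar c 612.1 4.5 s [12.2 48.8] yaw -0.642 z 48.0
pad c 578.5 -169.5 s [100.  221.8] yaw -0.152 z 30.8
caddy rim 78 enc 554 412 r 34 mean [553.5 417. ] z [54.2 59.  63.2]
caddy shoulder 117 enc 555 412 r 40 mean [549.2 402.3] z [40.5 45.5 50.5]
beaker 120 enc 603 322 r 31 mean [605.7 324.8] z [61.9 76.5 80.6]
cup 88 enc 491 317 r 32 mean [491.6 321.1] z [38.9 48.  52.3]
bottle 100 enc 482 183 r 14 mean [481.6 182.4] z [129.7 134.5 138. ]
pan bowl 340 enc 620 157 r 72 mean [621.4 162. ] z [42.  57.3 63.6]
handle 239 enc 724 156 r 68 mean [722.8 160.9] z [39.9 74.5 81.8]
tin 431 enc 740 33 r 39 mean [738.   35.6] z [21.8 26.3 30.2]
chest 202.85310087266274 465.5579242927933 -81.41501582619419 206.9340861344041 126.08858635090382
```

View pics/crop1.png

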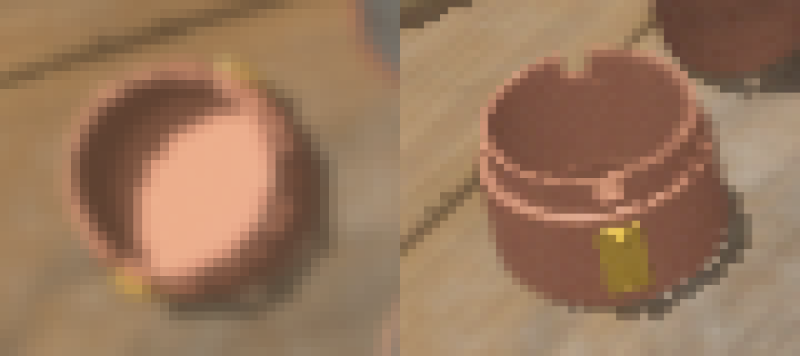

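The crop shows the caddy's neck with its slots, and brass plates at upper right (235,70) and lower left (130,280) in the left half. So the caddy's x axis is at about -0.46 rad. Moving above the lid with the yaw half-turned, to keep joint 6 in range.

```bash
python3 -m crank '{"hand":[4.5,4.5,4.5,4.5,4.5,4.5,4.5,4.5,4.5,4.5,4.5,4.5,4.5,4.5,4.5,4.5,4.5,4.5,4.5,4.5],"xyz":[[1.5,-0.2,0],[4,3,0],[7,6,0],[9.5,9,0],[12,12.5,0],[14.5,16,0],[17,19.5,0],[19.5,23,0],[22,26.5,0],[25,30,0],[28,34,0],[31,38,0],[34,42,0],[37,46,0],[40,50,-1],[43,53.5,-2],[45,56,-3],[46.3,57.8,-4],[46.9,58.7,-5],[46.9,58.7,-6]],"spin":[0.06,0.18,0.31,0.44,0.57,0.7,0.83,0.96,1.09,1.22,1.35,1.48,1.61,1.74,1.87,2.0,2.1,2.2,2.25,2.259]}' 100
python3 - <<'E'
from m import *
import m
for n in("top","scene"):
    c=shot(n); np.savez(n+"1.npz",**{k:np.array(v) for k,v in c.items()})
    P=world(c); h=cv2.cvtColor(c["image"],cv2.COLOR_BGR2HSV)
    d=np.hypot(P[...,0]-554,P[...,1]-412)
    y=(h[...,0]>20)&(h[...,0]<34)&(h[...,1]>130)&(d<52)&(P[...,2]>8)
    k,lab,st,ce=cv2.connectedComponentsWithStats(y.astype(np.uint8))
    for i in range(1,k):
        if st[i,4]>2: print(n,st[i],np.nanmean(P[lab==i],0).round(1))
    # rim circle fit
    r=(d<50)&(P[...,2]>56)&(P[...,2]<64); q=P[r]
    from scipy.optimize import least_squares
    f=least_squares(lambda p:np.hypot(q[:,0]-p[0],q[:,1]-p[1])-32,[554,412],loss="soft_l1",f_scale=1.5); print(n,"rim fit",len(q),f.x.round(1))
    l=(np.hypot(P[...,0]-612,P[...,1]-5)<45)
    m.P=P;m.Z=P[...,2]
    if (l&(P[...,2]>40)&(P[...,2]<54)).sum()>5: rect(l&(P[...,2]>40)&(P[...,2]<54),"bar")
    if n=="scene": rect(l&(P[...,2]>18)&(P[...,2]<27),"lid top")
E
```

```text
clock: 2.1
tool_pos: [612.2, 5.8, 170.0]
tool_rot: [-3.141, -0.001, 2.503]
contact_force: [0.6, -0.6, -0.9]
width: 0.524
gripper_force: 0.0
top rim fit 65 [553.7 411.8]
bar c 607.9 7.8 s [11.8 37.4] yaw -0.645 z 48.5
scene [175 267   6   9  40] [520.7 432.   27.8]
scene rim fit 95 [554.2 413.4]
bar c 613.9 6.4 s [11.  50.8] yaw -0.644 z 48.1
lid top c 613.9 7.4 s [68.7 70.5] yaw -0.306 z 22.0
```

```bash
python3 -m crank '{"hand":[4.5,4.5,4.5,4.5,4.5,4.5,4.5,1.0,0.5,0.5,0.5,0.5,0.5],"xyz":[[0,0,-2],[0.1,0,-5],[0.1,0,-8],[0.1,0,-11],[0.1,0,-13],[0.1,0,-14],[0.1,0,-14.4],[0.1,0,-14.4],[0.1,0,-14.4],[0.1,0,-14.4],[0.1,0,-14.4],[0.1,0,-14.4],[0.1,0,-14.4]],"spin":[0,0,0,0,0,0,0,0,0,0,0,0,0]}' 100
```

```text
clock: 3.5
tool_pos: [614.6, 4.1, 29.3]
tool_rot: [3.14, 0.003, 2.5]
contact_force: [-0.9, -1.4, 6.1]
width: 0.116
gripper_force: 99.1
```

```bash
python3 -m crank '{"hand":[0.5,0.5,0.5,0.5,0.5,0.5,0.5,0.5,0.5,0.5,0.5,0.5,0.5,0.5,0.5,0.5],"xyz":[[0,0,0.5],[0,0,2],[0,0,4],[0,-0.2,6],[-1,-1.5,7],[-2.2,-3.5,7],[-3.6,-5.7,7],[-5,-8,7],[-6.4,-10.1,7],[-7.8,-12.3,7],[-9,-14.2,7],[-9.9,-15.6,7],[-10.3,-16.2,7],[-10.4,-16.3,7],[-10.4,-16.3,7],[-10.4,-16.3,7]],"spin":[0,0,0,0,0,0,0,0,0,0,0,0,0,0,0,0]}'
cat > lid.py <<'E'
from m import *
from scipy.optimize import least_squares
import sys
t=manip.read_state(); tp=np.array(t["tool_pos"]); print(tp.round(1),np.round(t["tool_rot"],3),np.round(t["contact_force"],1))
c=shot("scene"); P=world(c); h=cv2.cvtColor(c["image"],cv2.COLOR_BGR2HSV)
D=P-tp; d=np.hypot(D[...,0],D[...,1])
cop=((h[...,0]<14)|(h[...,0]>172))&(h[...,1]>60)
m=(d<46)&cop&(D[...,2]>-36)&(D[...,2]<4)
top=m&(D[...,2]>-12); sk=m&(D[...,2]<-12)&(D[...,2]>-30)
q=P[m]; print("n",m.sum(),"z rel",np.nanpercentile(D[m][:,2],[1,10,50,90,99]).round(1))
T=P[top]; A=np.c_[T[:,0]-tp[0],T[:,1]-tp[1],np.ones(len(T))]; co=np.linalg.lstsq(A,T[:,2],rcond=None)[0]; print("top plane slope",co[:2].round(4),"z rel",(co[2]-tp[2]).round(2))
S=P[sk]; f=least_squares(lambda p:np.hypot(S[:,0]-p[0],S[:,1]-p[1])-36.5,tp[:2],loss="soft_l1",f_scale=1.5); print("skirt fit centre rel TCP",(f.x-tp[:2]).round(2),len(S))
np.savez("lidpts.npz",P=P,m=m)
ctr=(np.argwhere(m).mean(0)).astype(int); y,x=ctr; cr=c["image"][max(0,y-45):y+45,max(0,x-60):x+60]
cv2.imwrite(sys.argv[1],cv2.resize(cr,None,fx=6,fy=6,interpolation=3))
E
python3 lid.py pics/hold1.png
```

```text
clock: 5.1
tool_pos: [509.6, -158.0, 97.5]
tool_rot: [3.141, 0.0, 2.5]
contact_force: [0.5, -0.4, -1.3]
width: 0.114
gripper_force: 98.3
[ 509.6 -158.    97.5] [3.141 0.    2.5  ] [ 0.5 -0.4 -1.3]
n 253 z rel [-29.2 -25.3 -11.2  -8.2  -6.2]
top plane slope [0.0082 0.0037] z rel -9.3
skirt fit centre rel TCP [-1.73  0.43] 110
```

View pics/hold1.png

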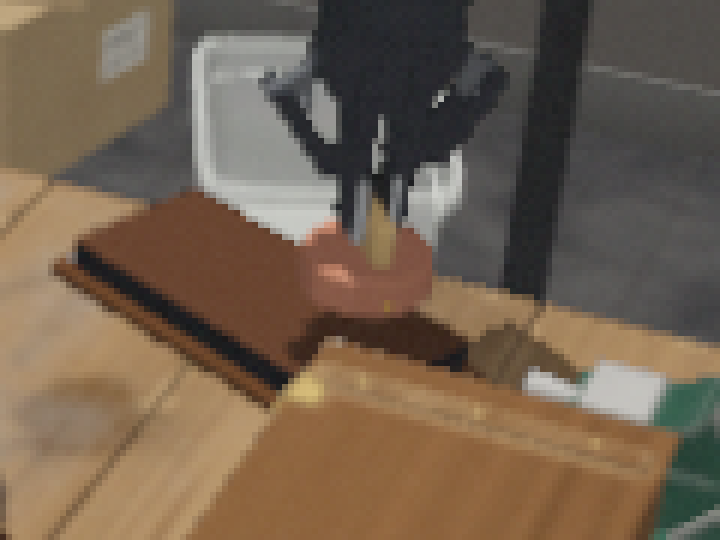

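Lid is held level over the near end of the pad with its rim about 67 mm up: lid at crop (370,270), brass pin at (387,305). Lowering to contact.

```bash
python3 -m crank '{"hand":[0.5,0.5,0.5,0.5,0.5,0.5,0.5],"xyz":[[0,0,-1],[0,0,-2],[0,0,-2.8],[0,0,-3.2],[0,0,-3.4],[0,0,-3.5],[0,0,-3.5]],"spin":[0,0,0,0,0,0,0]}'
python3 -m crank '{"hand":[0.5,0.5,0.5,0.5],"xyz":[[0,0,-0.1],[0,0,-0.2],[0,0,-0.3],[0,0,-0.3]],"spin":[0,0,0,0]}'
```

```text
clock: 5.85
tool_pos: [509.2, -158.8, 62.4]
tool_rot: [3.142, 0.0, 2.5]
contact_force: [-1.2, 0.2, -1.3]
width: 0.112
gripper_force: 98.2
clock: 6.25
tool_pos: [509.1, -158.7, 59.3]
tool_rot: [3.142, 0.0, 2.5]
contact_force: [-0.0, -0.1, -0.9]
width: 0.113
gripper_force: 98.3
```

```bash
python3 -m crank '{"hand":[0.5,0.5,0.5],"xyz":[[0,0,-0.1],[0,0,-0.2],[0,0,-0.2]],"spin":[0,0,0]}'
python3 -m crank '{"hand":[0.5,0.5,0.5],"xyz":[[0,0,-0.1],[0,0,-0.2],[0,0,-0.2]],"spin":[0,0,0]}'
```

```text
clock: 6.55
tool_pos: [509.2, -158.8, 57.4]
tool_rot: [3.142, 0.0, 2.5]
contact_force: [-1.1, 0.3, 1.4]
width: 0.109
gripper_force: 98.7
clock: 6.85
tool_pos: [509.2, -158.8, 55.5]
tool_rot: [3.142, 0.0, 2.5]
contact_force: [-1.2, 0.5, 4.2]
width: 0.114
gripper_force: 99.1
```

```bash
python3 -m crank '{"hand":[0.5,0.5,0.5],"xyz":[[0,0,-0.06],[0,0,-0.12],[0,0,-0.12]],"spin":[0,0,0]}'
python3 -m crank '{"hand":[0.5,0.5,0.5,0.5,0.5,0.5,0.5,0.5,0.5,0.5,0.5,0.5,0.5,0.5,0.5,0.5],"xyz":[[0.3,-0.05,0],[1,-0.15,0],[2,-0.31,0],[3.1,-0.48,0],[4.2,-0.65,0],[5.3,-0.82,0],[6.4,-0.98,0],[7.5,-1.15,0],[8.6,-1.32,0],[9.7,-1.49,0],[10.8,-1.66,0],[11.9,-1.83,0],[12.9,-1.98,0],[13.6,-2.09,0],[13.9,-2.14,0],[13.9,-2.14,0]],"spin":[0,0,0,0,0,0,0,0,0,0,0,0,0,0,0,0]}'
```

```text
clock: 7.15
tool_pos: [509.2, -158.8, 54.4]
tool_rot: [3.142, 0.0, 2.5]
contact_force: [-2.8, 0.4, 5.8]
width: 0.114
gripper_force: 99.3
clock: 8.75
tool_pos: [648.5, -180.1, 54.0]
tool_rot: [3.141, 0.001, 2.5]
contact_force: [0.7, 0.4, -0.1]
width: 0.111
gripper_force: 111.2
```

```bash
sleep 0; python3 lid.py pics/rub1.png; python3 - <<'E'
from m import *
c=shot("top");P=world(c);X,Y,Z=P[...,0],P[...,1],P[...,2]
a=((X-578.5)*.9885-(Y+169.5)*.1514);b=((X-578.5)*.1514+(Y+169.5)*.9885)
for lo in range(-100,101,20):
    m=(abs(a-lo)<10)&(abs(b)<44)&(Z<42)&(Z>10); print(lo,m.sum(),np.median(Z[m]).round(2) if m.any() else "", end=" | ")
d=np.load("top0.npz"); d={k:d[k] for k in d};Q=world(d)[...,2]
print()
for lo in range(-100,101,20):
    m=(abs(a-lo)<10)&(abs(b)<44)&(Z<42)&(Z>10); print(lo,np.median(Q[m]).round(2) if m.any() else "", end=" | ")
E
```

```text
[ 648.5 -180.1   54. ] [3.141e+00 1.000e-03 2.500e+00] [ 0.7  0.4 -0.1]
n 140 z rel [-29.1 -25.8  -5.7  -2.1  -0.4]
top plane slope [-0.0086  0.0396] z rel -5.3
skirt fit centre rel TCP [-3.13  6.32] 39
-100 52 28.83 | -80 32 29.13 | -60 39 29.36 | -40 45 28.96 | -20 52 29.11 | 0 64 28.82 | 20 77 29.34 | 40 34 30.05 | 60 14 29.83 | 80 25 29.07 | 100 43 28.71 | 
-100 nan | -80 31.33 | -60 31.11 | -40 31.38 | -20 nan | 0 30.59 | 20 31.31 | 40 31.18 | 60 31.45 | 80 29.99 | 100 31.02 |
```

View pics/rub1.png

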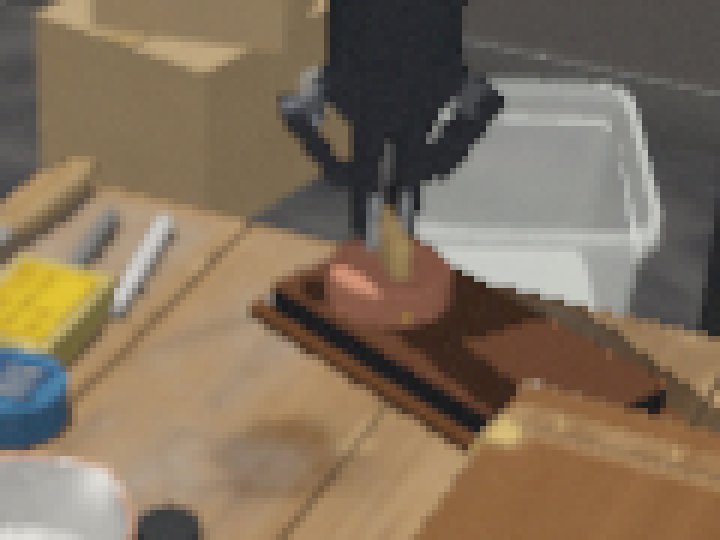

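The lid has slid about 3-4 mm up in the grip during the rub, so the press has fallen to about 2 mm; it is still on the pad at crop (390,285). I'll raise the grip, restore the press and see whether it holds.

```bash
python3 -m crank '{"hand":[0,0,0,0],"xyz":[[0,0,0],[0,0,-0.1],[0,0,-0.2],[0,0,-0.2]],"spin":[0,0,0,0]}' 120
python3 -m crank '{"hand":[0,0,0,0],"xyz":[[0,0,0],[0,0,-0.1],[0,0,-0.1],[0,0,-0.1]],"spin":[0,0,0,0]}'
python3 lid.py pics/x.png
```

```text
clock: 9.25
tool_pos: [648.3, -180.2, 52.4]
tool_rot: [3.141, 0.001, 2.5]
contact_force: [0.5, -0.6, 4.1]
width: 0.111
gripper_force: 118.2
clock: 9.65
tool_pos: [648.3, -180.1, 51.4]
tool_rot: [3.141, 0.0, 2.5]
contact_force: [0.1, 1.0, 6.0]
width: 0.113
gripper_force: 118.5
[ 648.3 -180.1   51.4] [3.141 0.    2.5  ] [0.1 1.  6. ]
n 145 z rel [-28.7 -25.8  -5.   -1.9   0.7]
top plane slope [0.0384 0.0076] z rel -3.62
skirt fit centre rel TCP [-2.89  6.77] 41
```

```bash
python3 -m crank '{"hand":[0,0,0,0,0,0,0,0,0,0],"xyz":[[-0.3,0.05,0],[-1,0.15,0],[-1.8,0.28,0],[-2.6,0.4,0],[-3.4,0.52,0],[-4.2,0.65,0],[-5,0.77,0],[-5.8,0.89,0],[-6.5,1,0],[-7,1.08,0]],"spin":[0,0,0,0,0,0,0,0,0,0]}'
python3 -m crank '{"hand":[0,0,0,0,0,0,0,0,0,0],"xyz":[[-0.6,0.09,0],[-1.4,0.21,0],[-2.2,0.34,0],[-3,0.46,0],[-3.8,0.58,0],[-4.6,0.71,0],[-5.4,0.83,0],[-6.2,0.95,0],[-6.7,1.03,0],[-6.9,1.06,0]],"spin":[0,0,0,0,0,0,0,0,0,0]}'
python3 lid.py pics/x.png
```

```text
clock: 10.7
tool_pos: [576.4, -169.0, 50.9]
tool_rot: [-3.141, -0.002, 2.5]
contact_force: [-0.4, -0.7, 7.4]
width: 0.106
gripper_force: 123.2
clock: 11.7
tool_pos: [507.4, -158.3, 50.8]
tool_rot: [-3.141, -0.002, 2.499]
contact_force: [-1.0, -0.4, 6.8]
width: 0.106
gripper_force: 123.3
[ 507.4 -158.3   50.8] [-3.141e+00 -2.000e-03  2.499e+00] [-1.  -0.4  6.8]
n 133 z rel [-27.9 -26.2  -5.7  -3.   -0.4]
top plane slope [-0.0029  0.0454] z rel -5.23
skirt fit centre rel TCP [ 4.87 -0.06] 47
```

```bash
python3 -m crank '{"hand":[0,0,0,0,0,0,0,0,0,0,0,0,0,0,0,0,0,0,0,0],"xyz":[[0.2,-0.03,0.03],[0.7,-0.11,0.03],[1.4,-0.21,0.03],[2.2,-0.34,0.03],[3,-0.46,0.03],[3.8,-0.58,0.03],[4.6,-0.7,0.03],[5.4,-0.83,0.03],[6.2,-0.95,0.03],[7,-1.07,0.03],[7.8,-1.19,0.03],[8.6,-1.32,0.03],[9.4,-1.44,0.03],[10.2,-1.56,0.03],[11,-1.68,0.03],[11.8,-1.81,0.03],[12.6,-1.93,0.03],[13.4,-2.05,0.03],[13.9,-2.13,0.03],[14,-2.14,0.03]],"spin":[0,0,0,0,0,0,0,0,0,0,0,0,0,0,0,0,0,0,0,0]}'
```

```text
clock: 13.75
tool_pos: [647.6, -179.7, 50.9]
tool_rot: [-3.14, -0.003, 2.5]
contact_force: [-3.2, 1.2, 6.6]
width: 0.108
gripper_force: 123.3
```

```bash
python3 -m crank '{"hand":[0,0,0,0,0,0,0,0,0,0,0,0,0,0,0,0,0,0,0,0],"xyz":[[-0.2,0.03,0],[-0.7,0.11,0],[-1.4,0.21,0],[-2.2,0.34,0],[-3,0.46,0],[-3.8,0.58,0],[-4.6,0.7,0],[-5.4,0.83,0],[-6.2,0.95,0],[-7,1.07,0],[-7.8,1.19,0],[-8.6,1.32,0],[-9.4,1.44,0],[-10.2,1.56,0],[-11,1.68,0],[-11.8,1.81,0],[-12.6,1.93,0],[-13.4,2.05,0],[-13.9,2.13,0],[-13.9,2.13,0]],"spin":[0,0,0,0,0,0,0,0,0,0,0,0,0,0,0,0,0,0,0,0]}'
```

```text
clock: 15.75
tool_pos: [509.1, -158.7, 51.5]
tool_rot: [-3.141, -0.0, 2.5]
contact_force: [0.4, -0.3, 6.1]
width: 0.112
gripper_force: 123.1
```

```bash
python3 -m crank '{"hand":[0,0,0,0,0,0,0,0,0,0,0,0,0,0,0,0,0,0,0,0],"xyz":[[0,0,0.5],[0,0,1.5],[0,0,3],[0,0,5],[0,0,7],[0,0,9],[0,0,11],[0,0,13],[0,0,15],[0,0.5,16.5],[0.2,2,17.5],[0.4,4,18],[0.6,6.5,18],[0.8,9.5,18],[1,12.5,18],[1.2,15.5,18],[1.4,18,18],[1.6,20,18],[1.7,21,18],[1.7,21.2,18]],"spin":[0,0,0,0,0,0,0,0,0,0,0,0,0,0,0,0,0,0,0,0]}'
python3 -m crank '{"hand":[0,0,0,0,0,0,0,0,0,0,0,0,0,0,0,0,0],"xyz":[[0.1,0.5,0],[0.2,2,0],[0.4,4.5,0],[0.6,7.5,0],[0.9,10.5,0],[1.1,13.5,0],[1.4,16.5,0],[1.6,19.5,0],[1.8,22.5,0],[2,25.5,0],[2.2,28.5,0],[2.4,31.5,0],[2.6,33.8,0],[2.8,35.2,0],[2.8,35.9,0],[2.8,35.9,0],[2.8,35.9,0]],"spin":[0,0.01,0.02,0.03,0.04,0.05,0.06,0.07,0.08,0.09,0.1,0.11,0.12,0.13,0.13,0.13,0.13]}'
cat > lid2.py <<'E'
from m import *
from scipy.optimize import least_squares
import sys
t=manip.read_state(); tp=np.array(t["tool_pos"]); print(tp.round(1),np.round(t["tool_rot"],3),np.round(t["contact_force"],1))
c=shot("scene"); P=world(c); h=cv2.cvtColor(c["image"],cv2.COLOR_BGR2HSV)
D=P-tp; d=np.hypot(D[...,0],D[...,1])
cop=((h[...,0]<14)|(h[...,0]>172))&(h[...,1]>60)
m=(d<48)&cop&(D[...,2]>-34)&(D[...,2]<6)
cam=np.array(c["extrinsics"])[:3,3]
# fit: tilted cylinder top plane + skirt; params cx,cy (rel TCP at mid height), tilt a,b, zr (rim rel TCP)
Q=D[m]; Q=Q[np.isfinite(Q).all(1)]
def res(p):
    n=np.array([p[2],p[3],1.]); n/=np.linalg.norm(n)
    o=np.array([p[0],p[1],p[4]]); V=Q-o; hh=V@n; r=np.linalg.norm(V-np.outer(hh,n),axis=1)
    side=r-36.5; top=hh-22
    dr=np.maximum(side,0); dt=np.maximum(top,0)
    inside=np.minimum(abs(side),abs(top)); out=np.hypot(dr,dt)
    return np.where((side<0)&(top<0),inside,out)
best=None
for z0 in(-30,-27,-25):
    f=least_squares(res,[0,0,0,0,z0],loss="soft_l1",f_scale=1.0)
    if best is None or f.cost<best.cost: best=f
print("n",len(Q),"lid rim centre rel TCP",best.x[[0,1,4]].round(2),"tilt normal",best.x[2:4].round(3),"rms",np.sqrt((res(best.x)**2).mean()).round(2))
y=(h[...,0]>18)&(h[...,0]<34)&(h[...,1]>120)
b=y&(d<50)&(D[...,2]>-32)&(D[...,2]<-3)
for n_,mm in(("pin?",b),):
    k,lab,st,ce=cv2.connectedComponentsWithStats(mm.astype(np.uint8))
    for i in range(1,k): print(n_,st[i],np.nanmean(P[lab==i],0).round(1)-tp.round(1))
yy,xx=np.argwhere(m).mean(0).astype(int); y0=max(0,yy-45);x0=max(0,xx-50)
cv2.imwrite(sys.argv[1],cv2.resize(c["image"][y0:y0+100,x0:x0+100],None,fx=6,fy=6,interpolation=3)); print("crop origin",x0,y0)
np.savez("scene_hold.npz",**{k:np.array(v) for k,v in c.items()})
c=shot("top"); np.savez("top_hold.npz",**{k:np.array(v) for k,v in c.items()})
E
python3 lid2.py pics/hold2.png
```

```text
clock: 17.75
tool_pos: [526.6, 54.8, 231.1]
tool_rot: [-3.141, -0.001, 2.502]
contact_force: [0.0, -0.3, -0.6]
width: 0.106
gripper_force: 122.3
clock: 19.45
tool_pos: [555.1, 411.6, 231.2]
tool_rot: [-3.141, 0.0, 2.629]
contact_force: [-0.6, -0.1, -1.0]
width: 0.109
gripper_force: 122.1
[555.1 411.6 231.2] [-3.141  0.     2.629] [-0.6 -0.1 -1. ]
n 379 lid rim centre rel TCP [-14.62   6.54 -25.95] tilt normal [ 0.013 -0.006] rms 0.9
crop origin 114 157
```

View pics/hold2.png

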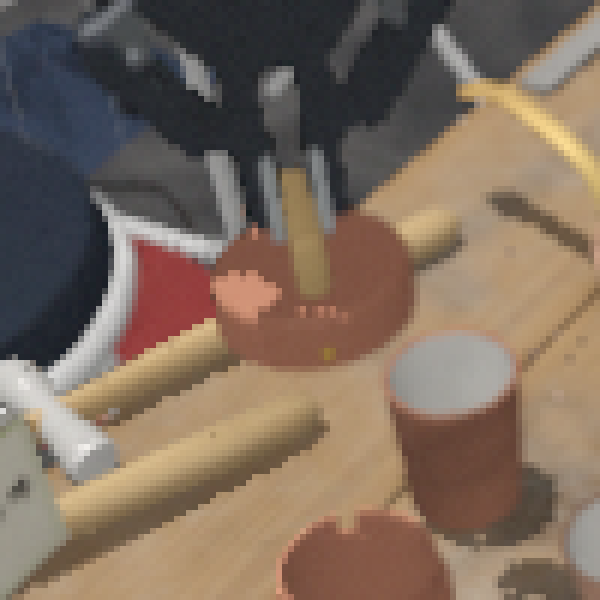

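The lid sits off-centre in the grip: the fit gives it about 16 mm along the bar, and pin (328,353) and bar end (315,295) in the crop agree. I need to find when it slid, since that decides whether the stroke really covered the pad's ends.

```bash
cat > fit.py <<'E'
from m import *
from scipy.optimize import least_squares
def fitlid(Q,yaw,cx0=(0,),rimfix=None):
    Q=Q[np.isfinite(Q).all(1)]
    def res(p):
        n=np.array([p[2],p[3],1.]);n/=np.linalg.norm(n);V=Q-np.array([p[0],p[1],p[4]]);hh=V@n
        r=np.linalg.norm(V-np.outer(hh,n),axis=1);s=r-36.5;t=hh-22
        return np.where((s<0)&(t<0),np.minimum(abs(s),abs(t)),np.hypot(np.maximum(s,0),np.maximum(t,0)))
    fs=[]
    for a in(-20,0,20):
        for z in(-30,-26):
            fs.append(least_squares(res,[a*np.cos(yaw),a*np.sin(yaw),0,0,z],loss="soft_l1",f_scale=1.0))
    f=min(fs,key=lambda f:f.cost); return f.x,len(Q),np.sqrt((res(f.x)**2).mean())
E
python3 - <<'E'
from fit import *
d=np.load("lidpts.npz");P=d["P"]; tp=np.array([507.4,-158.3,50.8])
# pad-phase: points above pad only
D=P-tp; m=d["m"]|((np.hypot(D[...,0],D[...,1])<56)&(D[...,2]>-18)&(D[...,2]<0))
x,n,r=fitlid(D[d["m"]],2.5); print("near after pass1",x.round(3),n,r)
c=load("top_hold.npz");P=world(c);tp=np.array([555.1,411.6,231.2]);D=P-tp;h=cv2.cvtColor(c["image"],cv2.COLOR_BGR2HSV)
cop=((h[...,0]<14)|(h[...,0]>172))&(h[...,1]>60)
m=(np.hypot(D[...,0],D[...,1])<60)&cop&(abs(D[...,2]+6)<12)
q=D[m];print("top: n",m.sum(),"along bar",np.percentile(q[:,:2]@[np.cos(2.629),np.sin(2.629)],[1,5,95,99]).round(1),"across",np.percentile(q[:,:2]@[-np.sin(2.629),np.cos(2.629)],[1,5,95,99]).round(1))
b=cv2.imread("pics/x.png");a=cv2.imread("pics/rub1.png"); cv2.imwrite("pics/cmp.png",np.hstack([a[150:400,200:560],b[150:400,200:560]]))
E
```

```text
near after pass1 [-3.0400e-01  3.2330e+00 -2.3000e-02 -4.4000e-02 -2.6418e+01] 133 3.59344529731288
top: n 37 along bar [-18.3 -17.6  10.   12.1] across [-3.1 -1.1 37.8 38.4]
```

View pics/cmp.png

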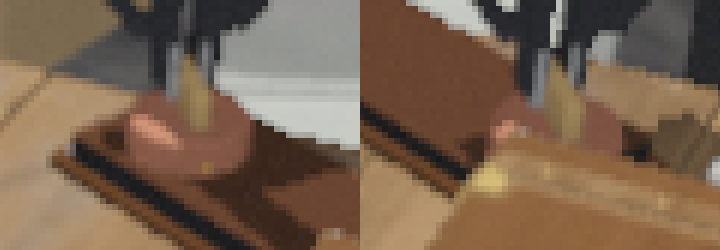

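The comparison is inconclusive: left, lid at far end with little bar showing; right, the chest hides part of the lid. The true lid travel is in doubt and the grip sat on the bar's top edge. I'll go back, set the lid on the near end, regrip it centred and deeper, and do a clean stroke.

```bash
python3 -m crank '{"hand":[0,0,0,0,0,0,0,0,0,0,0,0,0,0,0,0,0,0,0,0],"xyz":[[0,-0.5,0],[-0.2,-2,0],[-0.4,-5,0],[-0.6,-8.5,0],[-0.8,-12,0],[-1,-15.5,0],[-1.2,-19,0],[-1.4,-22.5,0],[-1.6,-26,0],[-1.8,-29.5,0],[-2,-33,0],[-2.2,-36.5,0],[-2.4,-40,0],[-2.6,-43.5,0],[-2.8,-47,0],[-3,-50.5,0],[-3.1,-54,0],[-3.1,-56.3,0],[-3.1,-57.4,-0.5],[-3.1,-57.7,-2]],"spin":[0,0,0,0,0,0,0,0,0,0,0,0,0,0,0,0,0,0,0,0]}'
python3 -m crank '{"hand":[0,0,0,0,0,0,0,0,0],"xyz":[[0,0,-2],[0,0,-4.5],[0,0,-7.5],[0,0,-10.5],[0,0,-12.5],[0,0,-14],[0,0,-14.8],[0,0,-15.2],[0,0,-15.2]],"spin":[0,0,0,0,0,0,0,0,0]}'
```

```text
clock: 21.55
tool_pos: [524.7, -166.4, 212.5]
tool_rot: [3.141, 0.003, 2.628]
contact_force: [0.9, 0.4, -1.0]
width: 0.108
gripper_force: 122.1
clock: 22.45
tool_pos: [524.3, -164.6, 59.5]
tool_rot: [3.142, 0.0, 2.63]
contact_force: [-0.0, -0.1, -1.5]
width: 0.105
gripper_force: 122.1
```

```bash
python3 -m crank '{"hand":[0,0,0,0.8,2.0,3.0,3.0,3.0,3.0,3.0,3.0],"xyz":[[0,0,-0.2],[0,0,-0.4],[0,0,-0.4],[0,0,-0.4],[0,0,-0.4],[0,0,-0.4],[0,0,-0.4],[-0.6,0.25,-0.4],[-1.2,0.55,-0.4],[-1.45,0.65,-0.4],[-1.45,0.65,-0.4]],"spin":[0,0,0,0,0,0,0,0,0,0,0]}'
python3 - <<'E'
from fit import *
t=manip.read_state();tp=np.array(t["tool_pos"]);yaw=t["tool_rot"][2]
for n in("scene","top"):
    c=shot(n);P=world(c);D=P-tp;h=cv2.cvtColor(c["image"],cv2.COLOR_BGR2HSV)
    d=np.hypot(D[...,0],D[...,1])
    pale=(h[...,0]>10)&(h[...,0]<28)&(h[...,1]>50)&(h[...,2]>90)&(d<45)&(P[...,2]>58)&(P[...,2]<84)
    q=D[pale];print(n,pale.sum(),"bar centroid rel",np.nanmean(q,0).round(1) if len(q) else "", "along",np.percentile(q[:,:2]@[np.cos(yaw),np.sin(yaw)],[2,98]).round(1) if len(q) else "", "across",np.percentile(q[:,:2]@[-np.sin(yaw),np.cos(yaw)],[2,50,98]).round(1) if len(q) else "")
    disc=(d<70)&(P[...,2]>44)&(P[...,2]<60)&((h[...,0]<10)|(h[...,0]>172))
    q=D[disc];print(" disc",disc.sum(),"along",np.percentile(q[:,:2]@[np.cos(yaw),np.sin(yaw)],[1,99]).round(1),"across",np.percentile(q[:,:2]@[-np.sin(yaw),np.cos(yaw)],[1,99]).round(1),"z",np.median(P[disc][:,2]))
    if n=="scene":
        u,v=np.argwhere(disc).mean(0).astype(int);im=c["image"][u-35:u+35,v-45:v+45]
        cv2.imwrite("pics/regrip.png",cv2.resize(im,None,fx=8,fy=8,interpolation=3))
E
```

```text
clock: 23.55
tool_pos: [509.0, -158.0, 55.3]
tool_rot: [-3.142, -0.0, 2.63]
contact_force: [-0.3, 0.0, 0.7]
width: 0.35
gripper_force: 0.0
scene 55 bar centroid rel [-9.8  7.6 14. ] along [-11.5  26.7] across [-8.3 -4.1 17.4]
 disc 115 along [-22.9  36.6] across [-37.4  31. ] z 50.29793792886994
top 0 bar centroid rel  along  across 
 disc 24 along [ 3.7 28.6] across [-33.1 -10. ] z 52.010946625458814
```

View pics/regrip.png

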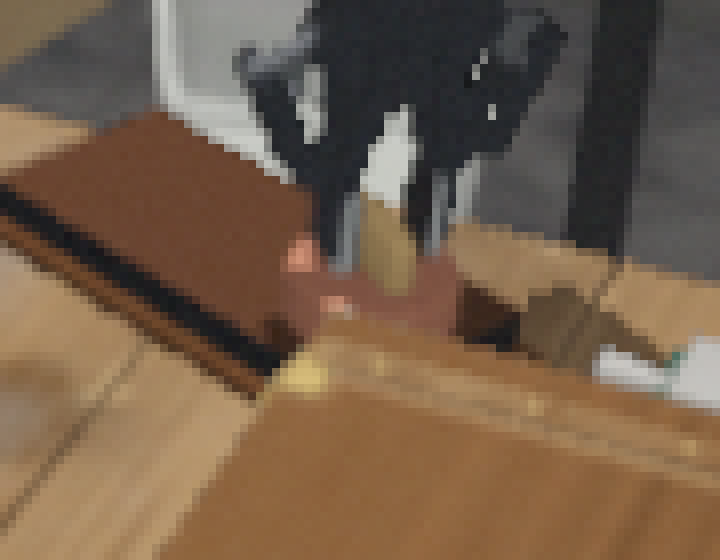

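The lid lies on the near end, with the open fingers straddling the bar (crop 390,245). The disc reaches 36.6 mm and the bar 26.7 mm along the axis, so it is centred to within about 2 mm. Closing, lower down.

```bash
python3 -m crank '{"hand":[3.0,3.0,1.5,0,0,0,0,0,0],"xyz":[[0,0,-0.15],[0,0,-0.25],[0,0,-0.25],[0,0,-0.25],[0,0,-0.25],[0,0,-0.25],[0,0,-0.25],[0,0,-0.25],[0,0,-0.25]],"spin":[0,0,0,0,0,0,0,0,0]}' 120
```

```text
clock: 24.55
tool_pos: [509.6, -158.3, 52.9]
tool_rot: [-3.142, -0.0, 2.63]
contact_force: [-0.5, 0.3, 0.9]
width: 0.115
gripper_force: 117.2
```

```bash
python3 -m crank '{"hand":[0,0,0],"xyz":[[0,0,-0.1],[0,0,-0.2],[0,0,-0.2]],"spin":[0,0,0]}'
```

```text
clock: 24.85
tool_pos: [509.6, -158.3, 50.9]
tool_rot: [-3.142, 0.0, 2.63]
contact_force: [-1.9, 0.7, 3.8]
width: 0.114
gripper_force: 117.5
```

```bash
python3 -m crank '{"hand":[0,0,0],"xyz":[[0,0,-0.08],[0,0,-0.16],[0,0,-0.16]],"spin":[0,0,0]}'
python3 -m crank '{"hand":[0,0,0,0,0,0,0,0,0,0,0],"xyz":[[0.2,-0.03,0],[0.7,-0.11,0],[1.4,-0.21,0],[2.1,-0.32,0],[2.8,-0.43,0],[3.5,-0.54,0],[4.2,-0.64,0],[4.9,-0.75,0],[5.6,-0.86,0],[6.3,-0.96,0],[7,-1.07,0]],"spin":[0,0,0,0,0,0,0,0,0,0,0]}'
python3 - <<'E'
from fit import *
t=manip.read_state();tp=np.array(t["tool_pos"]);c=shot("scene");P=world(c);D=P-tp;h=cv2.cvtColor(c["image"],cv2.COLOR_BGR2HSV)
m=(np.hypot(D[...,0],D[...,1])<56)&((h[...,0]<14)|(h[...,0]>172))&(h[...,1]>60)&(P[...,2]>31)&(P[...,2]<60)
print(fitlid(D[m],2.63))
E
```

```text
clock: 25.15
tool_pos: [509.7, -158.3, 49.4]
tool_rot: [-3.142, 0.0, 2.63]
contact_force: [-3.6, -0.0, 4.9]
width: 0.117
gripper_force: 117.8
clock: 26.25
tool_pos: [579.6, -169.1, 49.4]
tool_rot: [-3.141, -0.001, 2.63]
contact_force: [-3.7, 1.3, 5.4]
width: 0.113
gripper_force: 118.0
(array([ 7.22524549e-03,  1.10228120e-01, -2.25186305e-02, -5.95132749e-02,
       -2.46048566e+01]), 196, np.float64(2.0784878245413108))
```

```bash
python3 -m crank '{"hand":[0,0,0,0,0,0,0,0,0,0,0],"xyz":[[0.5,-0.08,-0.03],[1.2,-0.18,-0.03],[1.9,-0.29,-0.03],[2.6,-0.4,-0.03],[3.3,-0.51,-0.03],[4,-0.61,-0.03],[4.7,-0.72,-0.03],[5.4,-0.83,-0.03],[6.1,-0.93,-0.03],[6.7,-1.03,-0.03],[6.9,-1.06,-0.03]],"spin":[0,0,0,0,0,0,0,0,0,0,0]}'
python3 - <<'E'
from fit import *
t=manip.read_state();tp=np.array(t["tool_pos"]);c=shot("scene");P=world(c);D=P-tp;h=cv2.cvtColor(c["image"],cv2.COLOR_BGR2HSV)
m=(np.hypot(D[...,0],D[...,1])<56)&((h[...,0]<14)|(h[...,0]>172))&(h[...,1]>60)&(P[...,2]>31)&(P[...,2]<60)
print(fitlid(D[m],2.63))
E
```

```text
clock: 27.4
tool_pos: [648.8, -179.8, 49.2]
tool_rot: [-3.141, -0.0, 2.63]
contact_force: [-4.9, 1.3, 5.7]
width: 0.112
gripper_force: 118.2
(array([ 1.86375138e-01,  4.95365077e-02, -1.44274477e-03, -6.71333797e-02,
       -2.48304086e+01]), 173, np.float64(2.1032766968416707))
```

```bash
python3 -m crank '{"hand":[0,0,0,0,0,0,0,0,0,0,0,0,0,0,0,0,0,0,0,0],"xyz":[[-0.2,0.03,0],[-0.7,0.11,0],[-1.4,0.21,0],[-2.2,0.34,0],[-3,0.46,0],[-3.8,0.58,0],[-4.6,0.7,0],[-5.4,0.83,0],[-6.2,0.95,0],[-7,1.07,0],[-7.8,1.19,0],[-8.6,1.32,0],[-9.4,1.44,0],[-10.2,1.56,0],[-11,1.68,0],[-11.8,1.81,0],[-12.6,1.93,0],[-13.4,2.05,0],[-13.9,2.13,0],[-13.9,2.13,0]],"spin":[0,0,0,0,0,0,0,0,0,0,0,0,0,0,0,0,0,0,0,0]}'
python3 -m crank '{"hand":[0,0,0,0,0,0,0,0,0,0,0,0,0,0,0,0,0,0,0,0],"xyz":[[0,0,0.5],[0,0,1.5],[0,0,3],[0,0,5],[0,0,7],[0,0,9],[0,0,11],[0,0,13],[0,0,15],[0,0.5,16.5],[0.2,2,17.5],[0.4,4,18],[0.6,6.5,18],[0.8,9.5,18],[1,12.5,18],[1.2,15.5,18],[1.4,18,18],[1.6,20,18],[1.7,21,18],[1.7,21.2,18]],"spin":[0,0,0,0,0,0,0,0,0,0,0,0,0,0,0,0,0,0,0,0]}'
python3 -m crank '{"hand":[0,0,0,0,0,0,0,0,0,0,0,0,0,0,0,0,0],"xyz":[[0.1,0.5,0],[0.2,2,0],[0.4,4.5,0],[0.6,7.5,0],[0.9,10.5,0],[1.1,13.5,0],[1.4,16.5,0],[1.6,19.5,0],[1.8,22.5,0],[2,25.5,0],[2.2,28.5,0],[2.4,31.5,0],[2.6,33.8,0],[2.8,35.2,0],[2.8,35.9,0],[2.8,35.9,0],[2.8,35.9,0]],"spin":[0,0,0,0,0,0,0,0,0,0,0,0,0,0,0,0,0]}'
python3 lid2.py pics/hold3.png
python3 - <<'E'
from fit import *
c=load("scene_hold.npz");P=world(c);h=cv2.cvtColor(c["image"],cv2.COLOR_BGR2HSV)
# caddy: rim pts & plate, shoulder/body
d=np.hypot(P[...,0]-554,P[...,1]-412.6);Z=P[...,2]
cop=((h[...,0]<14)|(h[...,0]>172))&(h[...,1]>60)
b=P[(d<46)&(Z>10)&(Z<42)&cop];f=least_squares(lambda p:np.hypot(b[:,0]-p[0],b[:,1]-p[1])-37,[554,412],loss="soft_l1",f_scale=1);print("body fit",len(b),f.x.round(1))
r=P[(d<46)&(Z>57)&(Z<63)&cop];g=least_squares(lambda p:np.hypot(r[:,0]-p[0],r[:,1]-p[1])-32.5,[554,412],loss="soft_l1",f_scale=1);print("rim fit",len(r),g.x.round(1),"z95",np.percentile(P[(d<46)&cop][:,2],[90,97]).round(1))
y=(h[...,0]>20)&(h[...,0]<34)&(h[...,1]>130)&(d<52)&(Z>8); p=np.nanmean(P[y],0);print("plate",p.round(1),"yaw",np.arctan2(-(p[1]-f.x[1]),-(p[0]-f.x[0])).round(3),np.arctan2(-(p[1]-g.x[1]),-(p[0]-g.x[0])).round(3))
# top image plates (clear view at start), yellow in ring, projected to z=44
c=load("top0.npz");K=c["K"];E=c["extrinsics"];h=cv2.cvtColor(c["image"],cv2.COLOR_BGR2HSV)
u,v=np.meshgrid(np.arange(512),np.arange(384));w=cv2.undistortPoints(np.stack([u,v],-1).reshape(-1,1,2).astype(float),K,c["distortion"]).reshape(384,512,2)
dr=np.stack([w[...,0],-w[...,1],-np.ones_like(w[...,0])],-1)@E[:3,:3].T; G=E[:3,3]+dr*((44-E[2,3])/dr[...,2])[...,None]
rr=np.hypot(G[...,0]-554,G[...,1]-412.6); ring=(rr>30)&(rr<46)
sc=c["image"].astype(float); yel=np.minimum(sc[...,1],sc[...,2])-sc[...,0]-0.0*sc[...,2]
hue=h[...,0].astype(int)
k=ring&(hue>17)&(hue<34)&(h[...,1]>110)
for i,j in np.argwhere(k): print((j,i),hue[i,j],h[i,j,1],h[i,j,2],G[i,j,:2].round(0),"ang",round(float(np.arctan2(G[i,j,1]-412.6,G[i,j,0]-554)),2))
E
```

```text
clock: 29.45
tool_pos: [508.7, -158.2, 49.2]
tool_rot: [-3.141, 0.0, 2.63]
contact_force: [-0.1, 0.7, 6.0]
width: 0.113
gripper_force: 118.1
clock: 31.45
tool_pos: [526.1, 55.3, 228.7]
tool_rot: [-3.141, -0.001, 2.632]
contact_force: [-0.1, 0.1, -1.6]
width: 0.112
gripper_force: 117.5
clock: 33.15
tool_pos: [554.6, 412.2, 228.8]
tool_rot: [-3.141, 0.0, 2.629]
contact_force: [0.3, -0.9, -1.3]
width: 0.116
gripper_force: 117.5
[554.6 412.2 228.8] [-3.141  0.     2.629] [ 0.3 -0.9 -1.3]
n 552 lid rim centre rel TCP [ -0.48  -1.65 -23.79] tilt normal [-0.    -0.001] rms 0.9
pin? [167 211   1   2   2] [-35.5  19.1 -15.2]
crop origin 115 157
body fit 412 [553.5 413.8]
rim fit 87 [554.3 413.4] z95 [227. 228.]
plate [520.7 431.7  28. ] yaw -0.499 -0.498
(np.int64(150), np.int64(171)) 18 119 174 [592. 398.] ang -0.35
(np.int64(150), np.int64(172)) 18 120 194 [590. 398.] ang -0.38
(np.int64(151), np.int64(172)) 18 132 181 [589. 396.] ang -0.45
(np.int64(152), np.int64(172)) 18 137 170 [589. 393.] ang -0.51
(np.int64(153), np.int64(173)) 18 135 164 [586. 390.] ang -0.61
(np.int64(137), np.int64(196)) 18 116 165 [522. 436.] ang 2.51
(np.int64(138), np.int64(196)) 18 136 187 [522. 433.] ang 2.58
(np.int64(138), np.int64(197)) 18 125 175 [519. 433.] ang 2.61
(np.int64(139), np.int64(197)) 19 142 188 [519. 430.] ang 2.68
(np.int64(140), np.int64(197)) 19 144 188 [519. 427.] ang 2.75
(np.int64(140), np.int64(198)) 18 123 166 [516. 427.] ang 2.77
```

View pics/hold3.png

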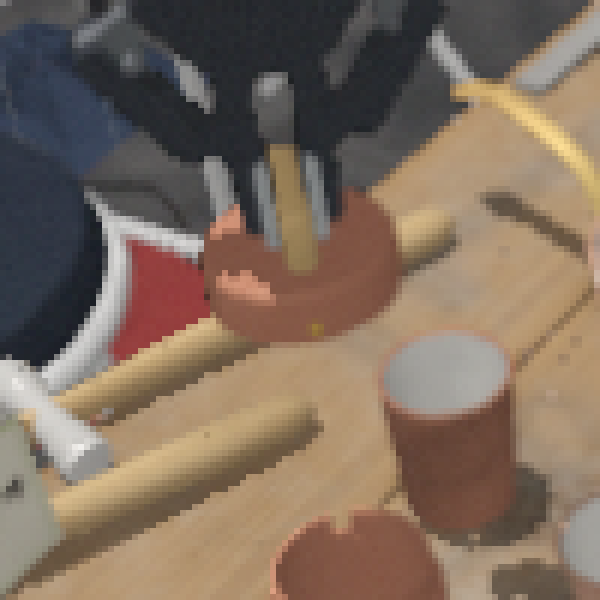

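The lid is level and centred in the grip; in the crop it is at (300,270) with its pin at (318,330) and the caddy's slot at (343,520). Lowering to a check height with a +3 mm y correction and a small spin.

```bash
python3 -m crank '{"hand":[0,0,0,0,0,0,0,0,0,0],"xyz":[[0,0.1,-1],[0,0.3,-3],[0,0.3,-5],[0,0.3,-7],[0,0.3,-9],[0,0.3,-10.5],[0,0.3,-11.5],[0,0.3,-12],[0,0.3,-12],[0,0.3,-12]],"spin":[0.01,0.02,0.03,0.03,0.03,0.03,0.03,0.03,0.03,0.03]}'
python3 lid2.py pics/low1.png
cat > cad.py <<'E'
from fit import *
c=load("scene_hold.npz");P=world(c);h=cv2.cvtColor(c["image"],cv2.COLOR_BGR2HSV)
d=np.hypot(P[...,0]-554,P[...,1]-412.6);Z=P[...,2]
cop=((h[...,0]<14)|(h[...,0]>172))&(h[...,1]>60)
b=P[(d<46)&(Z>8)&(Z<42)&cop];f=least_squares(lambda p:np.hypot(b[:,0]-p[0],b[:,1]-p[1])-37,[554,412],loss="soft_l1",f_scale=1);print("body fit",len(b),f.x.round(1))
y=(h[...,0]>20)&(h[...,0]<34)&(h[...,1]>130)&(d<52)&(Z>8)&(Z<50);p=np.nanmean(P[y],0);print("plate",y.sum(),p.round(1),"yaw",np.arctan2(-(p[1]-f.x[1]),-(p[0]-f.x[0])).round(3))
E
python3 cad.py
```

```text
clock: 34.25
tool_pos: [555.1, 416.0, 110.0]
tool_rot: [3.14, 0.001, 2.66]
contact_force: [-0.7, -0.8, -1.5]
width: 0.114
gripper_force: 117.5
[555.1 416.  110. ] [3.14e+00 1.00e-03 2.66e+00] [-0.7 -0.8 -1.5]
n 500 lid rim centre rel TCP [ -0.64  -1.13 -24.08] tilt normal [-0.002  0.001] rms 0.95
pin? [173 251   2   2   2] [-34.   16.3 -16.7]
crop origin 121 197
body fit 320 [554.3 413.5]
plate 33 [520.8 431.8  26.9] yaw -0.501
```

```bash
python3 -m crank '{"hand":[0,0,0,0,0,0,0,0],"xyz":[[0,-0.05,-0.4],[0,-0.1,-0.8],[0,-0.1,-1.2],[0,-0.1,-1.5],[0,-0.1,-1.7],[0,-0.1,-1.8],[0,-0.1,-1.8],[0,-0.1,-1.8]],"spin":[0,-0.01,-0.01,-0.01,-0.01,-0.01,-0.01,-0.01]}'
python3 lid2.py pics/low2.png; python3 cad.py
```

```text
clock: 35.15
tool_pos: [554.7, 414.8, 91.1]
tool_rot: [3.141, 0.0, 2.65]
contact_force: [0.0, 1.1, -1.5]
width: 0.115
gripper_force: 117.5
[554.7 414.8  91.1] [3.141 0.    2.65 ] [ 0.   1.1 -1.5]
n 520 lid rim centre rel TCP [ -0.33  -1.46 -24.01] tilt normal [-0.015  0.014] rms 1.41
pin? [174 257   2   1   2] [-33.   17.2 -16.6]
crop origin 122 203
body fit 228 [555.1 412.9]
plate 36 [520.4 432.2  28. ] yaw -0.509
```

View pics/low2.png

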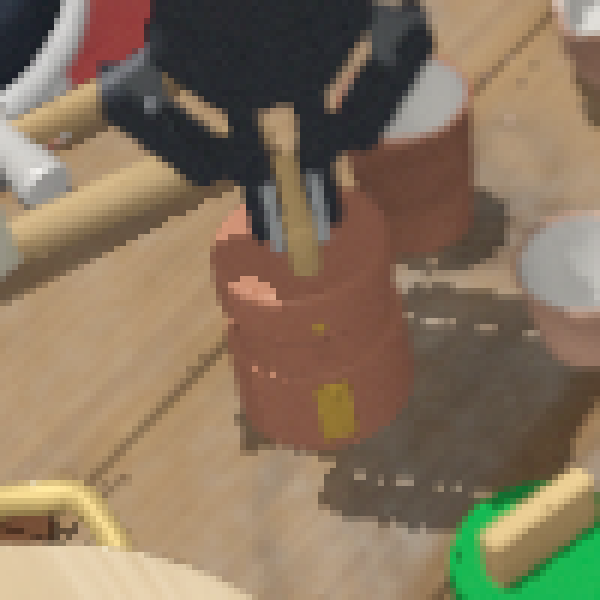

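The lid hovers above the caddy, pin (320,328) in line with the brass plate (336,410), and the centres agree within 1 mm. The rim is about 7.1 mm above the neck, so I'll raise it 0.8 mm, let it settle and hand in.

```bash
python3 -m crank '{"hand":[0,0,0,0,0,0],"xyz":[[0,0,0.08],[0,0,0.08],[0,0,0.08],[0,0,0.08],[0,0,0.08],[0,0,0.08]],"spin":[0,0,0,0,0,0]}'
python3 -c "
from cell import manip
print(manip.read_state()['tool_pos'],manip.read_state()['qd']); print(manip.sign_off())"
```

```text
clock: 35.85
tool_pos: [554.6, 414.7, 91.8]
tool_rot: [-3.142, -0.0, 2.65]
contact_force: [0.9, 0.0, -2.0]
width: 0.116
gripper_force: 117.5
[554.60400029 414.71883553  91.76403234] [-0.00121299  0.00071448 -0.00043148  0.00336502  0.00286331 -0.00044714]
the job is handed in; nothing more can be done
None
```

I handed the job in at about 36 s: the lid's rim is rubbed, and the lid is held level about 8 mm above the caddy's neck, centred within about 1 mm, with its pins over the slots. The lid slipped in the grip during the first rubbing, so I took it back from over the caddy to the near end, regripped it there and rubbed it again with the foam pressed 4.5–5 mm.

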